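# Pull the orange data module and show it to the reader

## Robot

A 7-joint arm with a two-finger parallel gripper is mounted at the origin on the work surface. World frame = base frame: x ahead of the robot, y to its left, z up, the work surface at z = 0. Lengths are in mm, angles in rad, forces in N, time in s.
With the tool pointing down it reaches from about 350 to 775 mm from the base axis. Payload 3.1 kg.
Tool frame: the origin (TCP) lies at the centre of the arm's flange, where the gripper is bolted on; the fingertips stand 173 mm ahead of it and the grasp point (between the pads) lies 155 mm ahead of it; z points along the fingers, y is the line along which they close (so a half turn about z gives the same grasp; the last joint's range is limited). The gripper opens to 85 mm and grips with 20 to 120 N. Pads are 22 mm wide; open, the fingers measure 114 mm over their backs; the gripper's body (76 mm by 85 mm) begins 54 mm behind the grasp point. The pads swing forward as they close: fully open they stand 13 mm farther back than shut.
Start: joints at [-1.17, 0.311, 0.014, 1.512, -0.004, 1.319, -0.027], TCP at [235.63, 496.982, 404.704] pointing down, gripper open.
Joint ranges: [-2.7, 2.7], [-0.3, 1.91], [-1.27, 1.3], [0.12, 2.57], [-1.44, 4.58], [0.2, 2.03], [-3.05, 3.05]. Speed limits (rad/s): [2.79, 2.79, 3.14, 3.14, 3.14, 3.14, 3.14].

## Interface

Orientations are given as a 3x3 rotation matrix whose columns are the frame's x, y, z axes.
In Python, from workcell import bot, camera gives the robot as it stands.
- The arm moves only by the tool servo_tool, never from a script. Its argument "plan" is a list that holds one entry, the list of rows, each a list of 7 numbers: the opening, from -1 (shut) to 1 (fully open), then the shift along the tool's x, y, z in m, then the turn, a rotation vector about the tool's x, y, z in rad. A call has 1 to 10 rows; each row is the pose to reach, as a shift and turn from the pose commanded when the call began, along the tool's axes at that moment; what a row does not reach only later rows make up. A row lasts 1/10 s, in which the tool goes at most 50 mm and 8.59 degrees, less where a joint would pass 70% of its speed; a pose out of reach is approached as far as the arm can. A call with a gripper value outside its range is refused whole. The fingers move at their own pace and stop on an object; the grip force is fixed at half the most. Time passes only in rows, so rows that repeat a pose let the fingers close. It gives the time, the measured TCP pose, the force, the opening and the grip force at its end, in the units of the state.
- bot.get_state(): the state, without advancing time (a new reading comes with each control period).
- camera(name): name is "scene" or "side" or "wrist"; returns a dict with "img" (420x560x3 uint8, blue, green, red), "z_map" (420x560 float32, mm along the optical axis (not along the pixel's ray), 0 where there is no reading), "fx", "fy", "cx", "cy" (pixels), "dist_coeffs" ([k1, k2, p1, p2, k3] as OpenCV has them; the pictures are not rectified), "cam_to_world" (4x4, takes a point from camera to world coordinates); the wrist camera has in their place "T_tool_cam" (4x4, takes a point from camera to tool coordinates, whose origin is the TCP and whose axes are the flange's). Camera axes: x right, y down, z forward; pixel columns grow to the right and rows downward; lengths in mm; the calibration is good to about 2 mm. A picture is of the moment at which its call begins: read the wrist's pose just before it.
- bot.job_done(): hands the job in; it is judged then, once.
The state is a dict: "time_s": time; "joint_pos": joint angles; "dq": joint speeds; "joint_efforts": joint torques, N m; "tcp_pos": TCP position; "tcp_rot": TCP orientation; "wrist_force": force on the tool from outside, world axes, zero at the start; "moment": the same for the moment, N m; "grip_width": finger opening in mm; "grasp_force": force on a finger pad.
Only numpy, scipy, OpenCV 4.12 (cv2) and the standard library are available. Lean on these libraries where they do the work, as an engineer would, in place of code of your own. Each camera call takes 0.05 s, during which the arm holds its last target. There are 200 camera calls.

## Task

Lift the grey cover flap of the opened unit right up by its yellow tab so that it stays standing open, and draw the module with the orange grip straight up out of its slot, leaving the blue one seated. Then present the orange module to the inspection reader: hold it upright at lens height, centred about 100 mm in front of the lens, with a broad face (either one) square to the lens, and finish still holding it there, still and touching nothing else. Leave the flap open, do not bump the reader, and do not disturb the other things on the bench.

Things in the scene. Friction and masses are not known exactly. Their poses are not given: they have to be found in the camera images.
- unit: Opened operator unit, fixed on the bench: black-rimmed tray with green boards (x -60..210, y -260..80 mm, under 50 mm high) and a black service bay in its robot-side corner, 110 (x) x 152 (y) x 92 mm high. Origin: on the bench under the bay's centre; x away from the robot, y left, z up.
- bay (a point): Centre of the bay's inner floor, a grey socket plate 45 mm above the bench; inside 100 x 142 mm, 5 mm walls. Two slots 24 mm deep at y = -30 and +30 mm hold a module each with about 1 mm play. Beside a module's grip: 33 mm to the side wall, 44 mm to the other grip, so go in with the gripper partly open (gap 30 to 45 mm).
- flap (a joint): Hinge of the flap, rad: 0 = shut (level), 2.0 = its stop, leaning back past upright; starts between 0 and 0.2. A light, stiff hinge: the flap (70 g) stays at whatever angle it is left; about 1 N at the tab moves it.
- flap_hinge (a point): Middle of the hinge line on the bay's far (+x) top edge, 93 mm above the bench, 56 mm in +x from the unit's origin. The flap, a grey plate 110 (x) x 152 (y) x 6 mm, covers the bay and turns up about this line (parallel to the unit's y).
- flap_tab (a point): Point on the yellow tab at the flap's robot-side edge, 133 mm from the hinge line. Tab: 26 mm wide (y), 10 mm thick, free from 22 mm on the flap side of this point to 18 mm beyond it; shut, it is 96 mm above the bench, free below and beside. Pinch it across its width from above (it turns between the fingers) or lift from below. x axis: along the flap to the hinge.
- module: Wanted module, 62 mm tall, 80 g: green block 44 (x) x 12 (y) x 44 mm (z), brass contacts at the foot, white label on both broad faces, ORANGE grip on top 34 (x) x 16 (y) x 18 mm. Origin: centre of its foot; z up, y normal to the broad faces. Starts in either slot, parallel to the unit, foot 21 mm above the bench, loose; lift straight up over 24 mm to clear. Grip across y.
- module_mid (a point): Middle of the wanted module, 31 mm above its foot; the point to bring to view.
- other: Module of the same shape and size with a BLUE grip, in the other slot; it must stay seated. Origin: centre of its foot.
- reader: Inspection reader, fixed on the bench: white camera head (70 x 60 x 56 mm, centre 150 mm and top 178 mm high) on an aluminium post and grey foot, black lens barrel on its front. Origin: on the bench under the head; the lens looks level along its own -x; z up.
- lens (a point): Centre of the lens's front face, 45 mm in front (-x) of the reader's origin, 150 mm above the bench.
- view (a point): Empty point in the air where the module's middle is to be held: 100 mm straight in front of the lens, 150 mm above the bench.
- screwdriver: Bystander: red-handled screwdriver, loose; leave alone. Origin: middle of the tool, as it lies.
- cleaner: Bystander: amber cleaner bottle, loose; leave alone. Origin: centre of its underside.
- spool: Bystander: solder spool, loose; leave alone. Origin: centre of its underside.
- screwtray: Bystander: blue divided screw tray, loose; leave alone. Origin: centre of its underside.
- pot: Bystander: white ceramic pot, loose; leave alone. Origin: centre of its underside.
- spareboard: Bystander: small green circuit board, loose; leave alone. Origin: centre of its underside.
Not all that is in view belongs to the job. There is more than one size of the reader; the job needs the largest.

How it is judged (in metres and radians):
On the way, in this order (a step that is already met when the one before it is completed fails the run):
1. the flap is lifted to stand open (value of joint flap above 1.3 rad), for 0.2 s.
2. the orange module is drawn up clear of its slot in the fingers (z of module in the frame of unit above 0.055 m and contact force between the fingers and module above 1 N), for 0.1 s.
At the end, for the whole second after the job is handed in: The module is held still by the fingers alone, its middle within 25 mm of the point 100 mm in front of the lens, upright and a broad face square to the lens within 0.25 rad (14 degrees); the flap stands open (above 1.2 rad) and the blue module is still seated (moved under 8 mm) (contact force between the fingers and module above 1 N and distance between module_mid and view below 0.025 m and angle between module's own z axis and vertical below 0.25 rad and angle between the y axis of module and the x axis of reader, either way round below 0.25 rad and linear speed of module below 0.03 m/s and height (world z) of module above 0.08 m and contact force between module and reader below 0.1 N and contact force between module and unit below 0.1 N and value of joint flap above 1.2 rad and height (world z) of other below 0.026 m and distance of other from where it was at the start of the episode below 0.008 m); the arm keeps its last pose, push and grip.
It fails at once if the blue module is pulled out of its seat (distance of other from where it was at the start of the episode above 0.02 m).
It fails at once if the reader is bumped (contact force between any of the arm, the fingers, module and reader above 3 N).
It fails at once if a bystander is disturbed (distance of any of screwdriver, cleaner, spool, screwtray, pot, spareboard from where it was at the start of the episode above 0.03 m).
It also fails if it takes over 45 s, if anything falls off the work surface, if the arm or the gripper's body presses on something with over 40 N, if the wrist force passes 120 N, or if a joint passes its speed limit or range.

## Working session

There is one attempt and no reset: what is moved stays moved. The work goes in short steps, Python scripts to look and compute and a tool call to move; the robot and the scene stay as the last step left them, time stands still between calls to the robot, and variables do not carry over. Pictures are saved under pics/ and viewed, at most 10 in all, crops included, and the job is handed in when it is done.

Besides the shell and the picture viewer there is one more tool, called by a JSON object that holds its "op" and its "data", one argument or row to a line. servo_tool: Moves the arm, as the interface text tells. Its arguments: {"type":"object","properties":{"plan":{"type":"array","items":{"type":"array","items":{"type":"array","items":{"type":"number"}}}}},"required":["plan"]}

```bash
ls; mkdir -p pics; cat > h.py <<'E'
import numpy as np, cv2
from workcell import bot, camera
def pts(c, T=None):
    """undistorted world map HxWx3 (nan where no depth)"""
    h,w=c["z_map"].shape
    K=np.array([[c["fx"],0,c["cx"]],[0,c["fy"],c["cy"]],[0,0,1.]])
    uv=np.stack(np.meshgrid(np.arange(w),np.arange(h)),-1).reshape(-1,1,2).astype(np.float64)
    n=cv2.undistortPoints(uv,K,np.array(c["dist_coeffs"],float)).reshape(h,w,2)
    z=c["z_map"].astype(float).copy(); z[z<=0]=np.nan
    P=np.stack([n[...,0]*z,n[...,1]*z,z],-1)
    T=np.array(c["cam_to_world"]) if T is None else T
    return P@T[:3,:3].T+T[:3,3]
def wristT(s,c):
    M=np.eye(4); M[:3,:3]=s["tcp_rot"]; M[:3,3]=s["tcp_pos"]; return M@np.array(c["T_tool_cam"])
E
python3 - <<'E'
from h import *
s=bot.get_state(); print(s)
for n in("scene","side"):
    c=camera(n); cv2.imwrite(f"pics/{n}0.png",c["img"]); np.savez(f"{n}0.npz",P=pts(c),img=c["img"]); print(n,np.round(c["cam_to_world"],2).tolist(),c["fx"])
E
```

```text
pics
{'time_s': 0.0, 'joint_pos': array([-1.16970875,  0.31173795,  0.01397669,  1.51306224, -0.00437176,
        1.31918805, -0.02716369]), 'dq': array([ 9.12261043e-04,  1.67732851e-04, -3.72603949e-04, -1.30308662e-03,
        6.07931769e-04,  2.52493526e-04,  5.40017478e-05]), 'joint_efforts': array([ 2.31739330e-05, -3.79903364e+01,  1.45873558e-01, -2.30592924e+01,
        1.21224340e-02,  1.32001538e-02, -1.13559722e-05]), 'tcp_pos': array([235.48866484, 496.6835645 , 403.61172609]), 'tcp_rot': array([[-9.03618570e-01,  4.28337091e-01, -9.03987043e-04],
       [ 4.28338028e-01,  9.03615934e-01, -2.18576829e-03],
       [-1.19388533e-04, -2.36231284e-03, -9.99997203e-01]]), 'wrist_force': array([ 0.24287257, -0.89600782, -0.25331876]), 'moment': array([0.06243317, 0.00884835, 0.02300648]), 'grasp_force': 0.0, 'grip_width': 85.73436870426121}
scene [[0.04, 0.77, -0.64, 1250.35], [1.0, -0.02, 0.03, 148.59], [0.01, -0.64, -0.77, 987.94], [0.0, 0.0, 0.0, 1.0]] 462.75389107408387
side [[0.94, -0.17, 0.31, 64.25], [-0.35, -0.46, 0.82, -990.77], [-0.0, -0.87, -0.49, 802.02], [0.0, 0.0, 0.0, 1.0]] 537.631187578203
```

View pics/scene0.png

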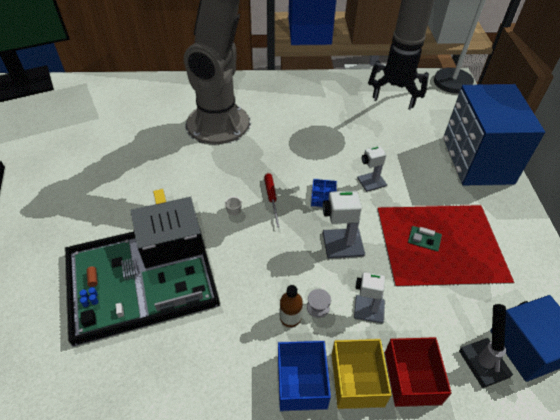

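View pics/side0.png

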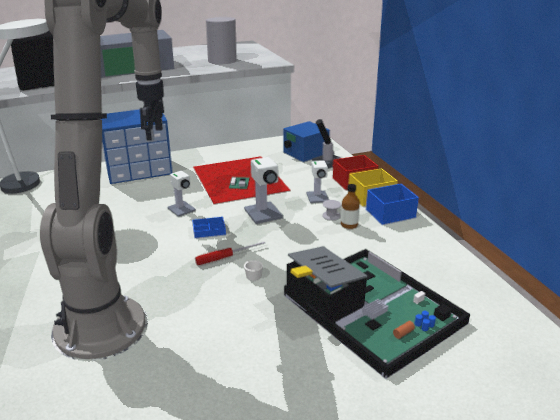

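The scene picture shows the unit at lower left: flap (170,222), yellow tab (160,195). The three readers are at (373,165), (345,215) and (370,295), and the middle one is the largest, its lens pointing towards -y at (328,201). The side view shows the flap slightly raised, the tab at (303,272) and the large reader's lens at (270,177).

```bash
cat > m.py <<'E'
from h import *
for n in("scene","side"):
    d=np.load(f"{n}0.npz");P=d["P"];I=d["img"];hsv=cv2.cvtColor(I,cv2.COLOR_BGR2HSV).astype(int)
    H,S,V=hsv[...,0],hsv[...,1],hsv[...,2]
    b={"scene":dict(tab=(145,183,175,210),flap=(130,195,205,250),head=(318,180,368,232)),"side":dict(tab=(285,260,320,282),flap=(285,245,370,285),head=(240,150,285,195))}[n]
    def box(k):
        m=np.zeros(H.shape,bool);x0,y0,x1,y1=b[k];m[y0:y1,x0:x1]=1;return m
    t=P[box("tab")&(H>18)&(H<35)&(S>120)];print(n,"tab",len(t),np.nanmedian(t,0).round(1),np.nanmin(t,0).round(),np.nanmax(t,0).round())
    m=box("flap")&(S<50)&(P[...,2]>88)&(P[...,2]<150);f=P[m]
    c=f.mean(0);u,s_,vt=np.linalg.svd(f-c,full_matrices=False);k=np.abs((f-c)@vt[2])<3;f=f[k];c=f.mean(0);vt=np.linalg.svd(f-c,full_matrices=False)[2]
    print("flap",len(f),c.round(1),"normal",vt[2].round(3),f.min(0).round(),f.max(0).round())
    r=cv2.minAreaRect(f[:,:2].astype(np.float32));print(" rect",r,cv2.boxPoints(r).round(1).tolist())
    m=box("head")&(P[...,2]>110)&(P[...,2]<190);q=P[m]
    top=q[q[:,2]>173];print("top",len(top),top[:,2].mean().round(1),cv2.minAreaRect(top[:,:2].astype(np.float32)))
    blk=P[m&(V<60)];print("lensblk",len(blk),np.median(blk,0).round(1),blk.min(0).round(),blk.max(0).round())
    print(" allhead",q.min(0).round(),q.max(0).round())
    # tray rim
    m=(P[...,2]>20)&(P[...,2]<60)&(V<70);
    g=P[m&(P[...,1]<0)&(P[...,0]>350)&(P[...,0]<1000)];print("tray",len(g),g.min(0).round(),g.max(0).round(),cv2.minAreaRect(g[:,:2].astype(np.float32)))
E
python3 m.py
```

```text
scene tab 136 [ 445.8 -114.9  125.3] [ 300. -165.   -0.] [466. -99. 131.]
flap 2204 [518.  -94.7 108.6] normal [0.188 0.054 0.981] [ 444. -180.   94.] [588.  -8. 122.]
 rect ((517.3740844726562, -93.95658111572266), (114.98365783691406, 151.88856506347656), 16.03492546081543) [[441.1000061035156, -36.79999923706055], [483.1000061035156, -182.8000030517578], [593.5999755859375, -151.10000610351562], [551.7000122070312, -5.099999904632568]]
top 552 177.5 ((519.0628051757812, 336.30169677734375), (63.657020568847656, 81.79974365234375), 2.479829788208008)
lensblk 124 [531.1 297.9 162.7] [500. 291. 124.] [546. 356. 174.]
 allhead [486. 291. 110.] [553. 382. 185.]
tray 3143 [ 480. -361.   20.] [786.  -0.  60.] ((610.1339111328125, -161.8636016845703), (274.0259704589844, 340.146484375), 15.504076957702637)
side tab 200 [ 443.1 -119.1  121.9] [ 419. -137.   45.] [488. -33. 129.]
flap 1396 [ 512.8 -101.1  108.4] normal [-0.171 -0.064 -0.983] [ 440. -184.   95.] [583. -11. 121.]
 rect ((512.68115234375, -97.93014526367188), (111.1285171508789, 155.22906494140625), 15.85462474822998) [[438.0, -38.400001525878906], [480.3999938964844, -187.8000030517578], [587.2999877929688, -157.39999389648438], [544.9000244140625, -8.100000381469727]]
top 204 175.8 ((515.4235229492188, 337.36846923828125), (58.19831848144531, 76.08187103271484), 3.8111486434936523)
lensblk 81 [510.1 291.5 158.5] [498. 282. 131.] [535. 306. 171.]
 allhead [483. 282. 120.] [545. 377. 180.]
tray 2883 [ 431. -364.   20.] [781.  -8.  60.] ((605.478759765625, -165.7133026123047), (274.1122741699219, 343.63446044921875), 15.499582290649414)
```

```bash
cat >> h.py <<'E'
from scipy.spatial.transform import Rotation as Ro
def Rdown(yaw):  # tool z down, tool x at yaw (rad) in world
    c,s=np.cos(yaw),np.sin(yaw); return np.array([[c,s,0],[s,-c,0],[0,0,-1.]])
def to(p,R):
    s=bot.get_state(); R0=np.array(s["tcp_rot"])
    print("shift m",(R0.T@(np.array(p)-s["tcp_pos"])/1000).round(4),"rot",Ro.from_matrix(R0.T@R).as_rotvec().round(4))
E
python3 - <<'E'
from h import *
c=camera("wrist");print(np.round(c["T_tool_cam"],2).tolist(),c["fx"])
Y=np.radians(15.7)
to([440,190,480],Rdown(Y)); to([400,-120,400],Rdown(Y))
E
```

```text
[[0.0, -0.96, -0.28, 71.75], [1.0, 0.0, -0.0, -0.04], [0.0, -0.28, 0.96, 31.41], [0.0, 0.0, 0.0, 1.0]] 346.5246857429838
shift m [-0.3162 -0.1897 -0.0758] rot [-7.0000e-04  2.2000e-03  2.4249e+00]
shift m [-0.4128 -0.4868  0.0048] rot [-7.0000e-04  2.2000e-03  2.4249e+00]
```

{"op": "servo_tool", "data": {
  "plan": [
    [[1,-0.32,-0.17,-0.1,0,0,2.425],[1,-0.32,-0.17,-0.1,0,0,2.425],[1,-0.32,-0.17,-0.1,0,0,2.425],[1,-0.32,-0.17,-0.1,0,0,2.425],[1,-0.32,-0.17,-0.1,0,0,2.425],[1,-0.32,-0.17,-0.1,0,0,2.425],[1,-0.32,-0.17,-0.1,0,0,2.425],[1,-0.32,-0.17,-0.1,0,0,2.425],[1,-0.32,-0.17,-0.1,0,0,2.425],[1,-0.32,-0.17,-0.1,0,0,2.425]]
  ]
}}

```text
time_s: 1.15
tcp_pos: [452.6, 204.8, 504.7]
tcp_rot: [[0.372, 0.928, 0.0], [0.928, -0.372, 0.0], [0.0, 0.0, -1.0]]
wrist_force: [0.1, 0.6, -0.2]
grip_width: 85.7
grasp_force: 0.0
```

```bash
python3 - <<'E'
from h import *
to([460,230,500],Rdown(np.radians(15.7)))
E
```

```text
shift m [ 0.0261 -0.0025  0.0047] rot [ 0.000e+00 -1.000e-04  9.152e-01]
```

{"op": "servo_tool", "data": {
  "plan": [
    [[0.4,0.026,-0.003,0.005,0,0,0.915],[0.4,0.026,-0.003,0.005,0,0,0.915],[0.4,0.026,-0.003,0.005,0,0,0.915],[0.4,0.026,-0.003,0.005,0,0,0.915],[0.4,0.026,-0.003,0.005,0,0,0.915],[0.4,0.026,-0.003,0.005,0,0,0.915],[0.4,0.026,-0.003,0.005,0,0,0.915],[0.4,0.026,-0.003,0.005,0,0,0.915]]
  ]
}}

```text
time_s: 1.95
tcp_pos: [458.5, 231.7, 499.5]
tcp_rot: [[0.959, 0.283, -0.0], [0.283, -0.959, -0.0], [-0.001, 0.0, -1.0]]
wrist_force: [0.3, -0.2, 1.1]
grip_width: 60.1
grasp_force: 0.0
```

```bash
python3 - <<'E'
from h import *
s=bot.get_state();c=camera("wrist");P=pts(c,wristT(s,c));cv2.imwrite("pics/w1.png",c["img"]);np.savez("w1.npz",P=P,img=c["img"])
print(s["grip_width"])
Z=P[...,2]
m=(np.abs(Z-178)<5)&(P[...,0]>460)&(P[...,1]>280)&(P[...,1]<400)
m=cv2.erode(m.astype(np.uint8),np.ones((3,3)))>0
q=P[m];print(len(q),np.median(q[:,2]),cv2.minAreaRect(q[:,:2].astype(np.float32)),q.min(0),q.max(0)); v,u=np.where(m);print(u.min(),u.max(),v.min(),v.max())
to([402,-130,400],Rdown(np.radians(15.7)))
E
```

```text
60.11001825104107
5838 177.09734410073244 ((516.95654296875, 339.5146179199219), (57.450923919677734, 66.91838836669922), 2.3179845809936523) [487.61770006 305.12949314 173.5339866 ] [546.34429902 373.58391044 181.16852558]
129 220 41 130
shift m [-0.1564  0.3309  0.0996] rot [0.0001 0.0004 0.0125]
```

View pics/w1.png

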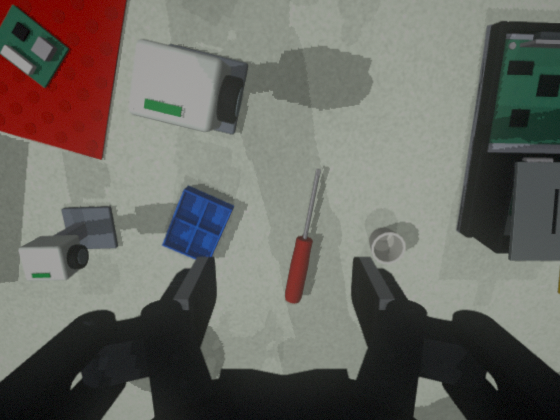

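The wrist view shows the big reader's head (130–245, 40–130) with its lens at (232,97) facing -y. The screwdriver, pot and blue tray lie low below, and the unit is at the right. The head top measures 57x67 mm at z 177, centred at (517,339.5) with yaw about 92.3°, so view is about (523,195,150).

{"op": "servo_tool", "data": {
  "plan": [
    [[0.4,-0.156,0.331,0.05,0,0,0.0125],[0.4,-0.156,0.331,0.05,0,0,0.0125],[0.4,-0.156,0.331,0.05,0,0,0.0125],[0.4,-0.156,0.331,0.05,0,0,0.0125],[0.4,-0.156,0.331,0.05,0,0,0.0125],[0.4,-0.156,0.331,0.05,0,0,0.0125],[0.4,-0.156,0.331,0.05,0,0,0.0125],[0.4,-0.156,0.331,0.05,0,0,0.0125],[0.4,-0.156,0.331,0.05,0,0,0.0125],[0.4,-0.156,0.331,0.05,0,0,0.0125]]
  ]
}}

```text
time_s: 3.0
tcp_pos: [401.6, -129.5, 449.8]
tcp_rot: [[0.963, 0.269, 0.0], [0.269, -0.963, 0.001], [0.001, -0.001, -1.0]]
wrist_force: [1.1, 0.4, 1.0]
grip_width: 59.8
grasp_force: 0.0
```

```bash
cat > f.py <<'E'
from h import *
s=bot.get_state();c=camera("wrist");P=pts(c,wristT(s,c));cv2.imwrite("pics/w2.png",c["img"]);np.savez("w2.npz",P=P,img=c["img"])
print(s["tcp_pos"])
hsv=cv2.cvtColor(c["img"],cv2.COLOR_BGR2HSV);H,S,V=[hsv[...,i].astype(int) for i in range(3)]
t=P[(H>18)&(H<35)&(S>120)&(P[...,2]>100)];print("tab",len(t),np.median(t,0),cv2.minAreaRect(t[:,:2].astype(np.float32)),t.min(0),t.max(0))
m=(S<60)&(P[...,2]>90)&(P[...,2]<135)&(P[...,0]>430)&(P[...,0]<610)&(P[...,1]<10)&(P[...,1]>-200)
m=cv2.erode(m.astype(np.uint8),np.ones((3,3)))>0
f=P[m];c0=f.mean(0);n=np.linalg.svd(f-c0,full_matrices=False)[2][2];f=f[np.abs((f-c0)@n)<3];c0=f.mean(0);n=np.linalg.svd(f-c0,full_matrices=False)[2][2]
r=cv2.minAreaRect(f[:,:2].astype(np.float32));print("flap",len(f),c0,n,r,cv2.boxPoints(r).tolist(),f.min(0),f.max(0))
E
python3 f.py
```

```text
[ 401.60030513 -129.48004255  449.76167742]
tab 1528 [ 443.95069032 -116.55606701  125.20413289] ((429.0563659667969, -116.57335662841797), (69.66976928710938, 115.55785369873047), 20.9864559173584) [ 378.45755118 -180.32443294  118.23062806] [466.25667999 -74.09869648 371.35462254]
flap 20551 [506.91456425 -98.55052245 110.3578039 ] [0.18331421 0.05476337 0.98152783] ((506.2933349609375, -99.29560089111328), (94.54790496826172, 150.88055419921875), 15.683707237243652) [[440.38592529296875, -39.44347381591797], [481.1729431152344, -184.70654296875], [572.2007446289062, -159.14773559570312], [531.4136962890625, -13.884658813476562]] [ 441.77057222 -183.80202508   98.93464931] [571.36222902 -14.54865344 121.59018468]
```

View pics/w2.png

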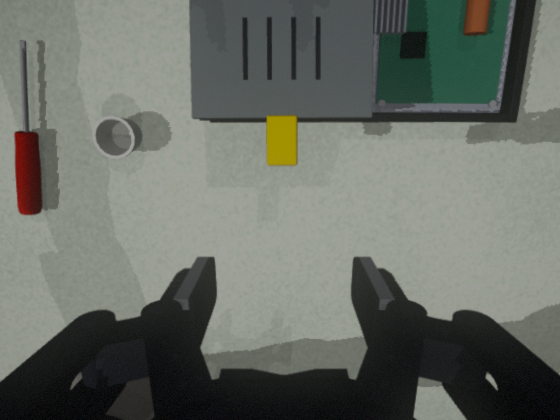

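The wrist view shows the yellow tab at (282,140) on the flap's near edge (row 118). The flap tilt is about 0.19 rad and the unit yaw is 15.7°. That puts the hinge at (565,-83,93), the unit origin at (511,-98) and the tab point at (440,-118,121), all consistent with the given sizes.

```bash
python3 - <<'E'
from h import *
R=Rdown(np.radians(15.7))
to([439.6,-117.9,276],R)
E
```

```text
shift m [3.900e-02 1.000e-04 1.738e-01] rot [-0.0008 -0.0005  0.0002]
```

{"op": "servo_tool", "data": {
  "plan": [
    [[0.4,0.039,0,0.02,0,0,0],[0.4,0.039,0,0.07,0,0,0],[0.4,0.039,0,0.12,0,0,0],[0.4,0.039,0,0.16,0,0,0],[0.4,0.039,0,0.174,0,0,0],[0.4,0.039,0,0.174,0,0,0],[-1,0.039,0,0.174,0,0,0],[-1,0.039,0,0.174,0,0,0],[-1,0.039,0,0.174,0,0,0],[-1,0.039,0,0.174,0,0,0]]
  ]
}}

```text
time_s: 4.05
tcp_pos: [439.7, -117.7, 276.5]
tcp_rot: [[0.963, 0.27, 0.002], [0.27, -0.963, 0.004], [0.002, -0.003, -1.0]]
wrist_force: [-0.8, 5.4, 0.8]
grip_width: 24.6
grasp_force: 59.2
```

```bash
python3 - <<'E'
import numpy as np
f=lambda t:np.array([-133*np.cos(t)+3*np.sin(t),133*np.sin(t)+3*np.cos(t)])
for t in np.linspace(.19,1.68,11)[1:]: print(round(t,3),((f(t)-f(.19))*[1,-1]/1000).round(3))
E
```

```text
0.339 [ 0.006 -0.019]
0.488 [ 0.014 -0.037]
0.637 [ 0.025 -0.053]
0.786 [ 0.038 -0.068]
0.935 [ 0.053 -0.081]
1.084 [ 0.07  -0.091]
1.233 [ 0.089 -0.098]
1.382 [ 0.108 -0.103]
1.531 [ 0.128 -0.105]
1.68 [ 0.148 -0.104]
```

{"op": "servo_tool", "data": {
  "plan": [
    [[-1,0.006,0,-0.019,0,0,0],[-1,0.014,0,-0.037,0,0,0],[-1,0.025,0,-0.053,0,0,0],[-1,0.038,0,-0.068,0,0,0],[-1,0.053,0,-0.081,0,0,0]]
  ]
}}

```text
time_s: 4.55
tcp_pos: [489.4, -103.5, 355.9]
tcp_rot: [[0.963, 0.27, -0.005], [0.27, -0.963, 0.003], [-0.004, -0.004, -1.0]]
wrist_force: [1.0, 3.1, -11.3]
grip_width: 24.7
grasp_force: 60.7
```

Tracking well with modest force; I'll finish the arc, settle and release.

{"op": "servo_tool", "data": {
  "plan": [
    [[-1,0.017,0,-0.01,0,0,0],[-1,0.036,0,-0.017,0,0,0],[-1,0.055,0,-0.022,0,0,0],[-1,0.075,0,-0.024,0,0,0],[-1,0.095,0,-0.023,0,0,0],[-1,0.095,0,-0.023,0,0,0],[0.1,0.095,0,-0.023,0,0,0],[0.1,0.095,0,-0.023,0,0,0],[0.1,0.095,0,-0.023,0,0,0]]
  ]
}}

```text
time_s: 5.45
tcp_pos: [581.4, -81.1, 380.7]
tcp_rot: [[0.964, 0.266, 0.003], [0.266, -0.964, -0.001], [0.002, 0.002, -1.0]]
wrist_force: [-0.5, -1.5, -0.0]
grip_width: 46.9
grasp_force: 0.0
```

{"op": "servo_tool", "data": {
  "plan": [
    [[0.1,0,0,-0.03,0,0,0],[0.1,0,0,-0.06,0,0,0],[0.1,-0.04,0,-0.06,0,0,0],[0.1,-0.08,0,-0.06,0,0,0],[0.1,-0.112,0,-0.06,0,0,0],[0.1,-0.112,0,-0.06,0,0,0],[0.1,-0.112,0,-0.06,0,0,0]]
  ]
}}

```text
time_s: 6.15
tcp_pos: [473.2, -110.7, 440.5]
tcp_rot: [[0.964, 0.266, 0.003], [0.266, -0.964, 0.001], [0.003, -0.001, -1.0]]
wrist_force: [0.7, -0.1, -0.1]
grip_width: 47.2
grasp_force: 0.0
```

```bash
python3 - <<'E'
from h import *
s=bot.get_state();c=camera("wrist");P=pts(c,wristT(s,c));print(s["tcp_pos"],s["grip_width"])
sc=camera("scene")["img"]
big=cv2.resize(sc[170:350,50:260],None,fx=1.2,fy=1.2*1.0)
im=np.zeros((420,800,3),np.uint8);im[:,:560]=c["img"];h=min(420,big.shape[0]);im[:h,560:]=big[:h,:240];cv2.imwrite("pics/w3.png",im)
hsv=cv2.cvtColor(c["img"],cv2.COLOR_BGR2HSV);H,S,V=[hsv[...,i].astype(int) for i in range(3)]
o=np.array([511.4,-97.7,0]);y=np.radians(15.68);u=np.array([[np.cos(y),np.sin(y),0],[-np.sin(y),np.cos(y),0],[0,0,1]])
Q=(P-o)@u.T
inb=(abs(Q[...,0])<50)&(abs(Q[...,1])<71)&(Q[...,2]<100)&(Q[...,2]>60)
for n,m in(("orange",(H<18)&(S>130)),("blue",(H>95)&(H<130)&(S>110))):
    q=Q[m&inb&(V>60)]; q=q[np.abs(q[:,2]-np.median(q[:,2]))<5]; print(n,len(q),np.median(q,0),cv2.minAreaRect(q[:,:2].astype(np.float32)))
ft=Q[(Q[...,2]>110)&(Q[...,0]>20)&(Q[...,0]<110)&(abs(Q[...,1])<75)]
print("flap",len(ft),ft.min(0),ft.max(0)) if len(ft) else None
E
```

```text
[ 473.18072402 -110.6688502   440.52969465] 47.155709514210386
orange 630 [-1.70015674e-02  2.98917189e+01  8.23822474e+01] ((-0.3231182098388672, 30.025148391723633), (33.488677978515625, 16.052766799926758), 0.42382264137268066)
blue 634 [  0.61833861 -29.80775586  82.495129  ] ((0.23979759216308594, -30.005733489990234), (15.870526313781738, 33.464256286621094), 89.840576171875)
flap 8865 [ 56.55709451 -74.97838291 110.00276188] [ 68.35703222  74.99980537 245.40790511]
```

View pics/w3.png

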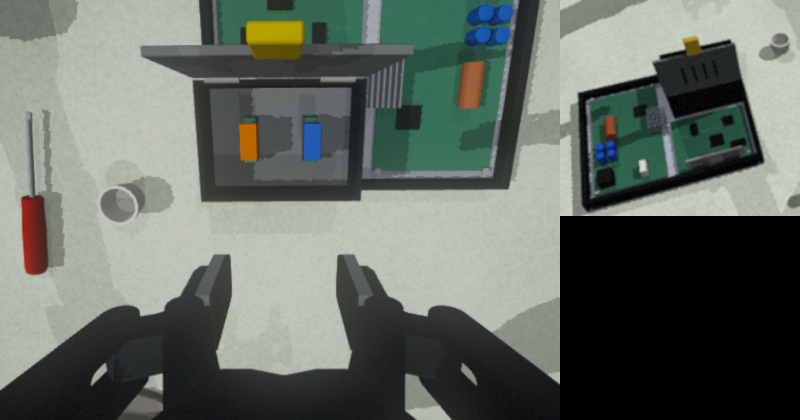

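The picture shows the flap standing open past upright (about 1.65 rad), the orange grip at (248,141) and the blue one at (312,141). In unit coordinates orange is at (0,+30), top 82, as expected. The camera side of the wrist would face the flap, so I turn the gripper half round first.

{"op": "servo_tool", "data": {
  "plan": [
    [[-0.1,0,0,-0.01,0,0,-1.49],[-0.1,0,0,-0.01,0,0,-1.49],[-0.1,0,0,-0.01,0,0,-1.49],[-0.1,0,0,-0.01,0,0,-1.49],[-0.1,0,0,-0.01,0,0,-1.49],[-0.1,0,0,-0.01,0,0,-1.49],[-0.1,0,0,-0.01,0,0,-1.49],[-0.1,0,0,-0.01,0,0,-1.49],[-0.1,0,0,-0.01,0,0,-1.49],[-0.1,0,0,-0.01,0,0,-1.49]]
  ]
}}

```text
time_s: 7.25
tcp_pos: [475.0, -109.2, 449.5]
tcp_rot: [[-0.196, 0.981, 0.0], [0.981, 0.196, -0.001], [-0.001, -0.0, -1.0]]
wrist_force: [0.5, 0.3, -0.7]
grip_width: 38.6
grasp_force: 0.0
```

```bash
python3 - <<'E'
from h import *
y=np.radians(15.68);R=Rdown(y+np.pi)
p=np.array([511.4,-97.7])+30*np.array([-np.sin(y),np.cos(y)]);print(p)
to([*p,400],R);s=bot.get_state();print(s["joint_pos"].round(2),s["grip_width"])
E
```

```text
[503.2920684  -68.81641565]
shift m [0.0341 0.0356 0.0494] rot [-1.0000e-03  7.0000e-04 -1.6469e+00]
[-0.37  0.18  0.66  1.61 -0.11  1.39  0.5 ] 38.569995451902244
```

{"op": "servo_tool", "data": {
  "plan": [
    [[-0.1,0.034,0.036,0,0,0,-1.647],[-0.1,0.034,0.036,0,0,0,-1.647],[-0.1,0.034,0.036,0,0,0,-1.647],[-0.1,0.034,0.036,0,0,0,-1.647],[-0.1,0.034,0.036,0,0,0,-1.647],[-0.1,0.034,0.036,0,0,0,-1.647],[-0.1,0.034,0.036,0,0,0,-1.647],[-0.1,0.034,0.036,0,0,0,-1.647],[-0.1,0.034,0.036,0,0,0,-1.647],[-0.1,0.034,0.036,0,0,0,-1.647]]
  ]
}}

```text
time_s: 8.25
tcp_pos: [503.9, -69.0, 449.2]
tcp_rot: [[-0.992, -0.127, -0.0], [-0.127, 0.992, -0.001], [0.0, -0.0, -1.0]]
wrist_force: [-0.7, -0.2, 0.3]
grip_width: 38.5
grasp_force: 0.0
```

```bash
python3 - <<'E'
from h import *
y=np.radians(15.68);R=Rdown(y+np.pi)
to([503.3,-68.8,230],R);s=bot.get_state();print(s["joint_pos"].round(2),s["grip_width"])
E
```

```text
shift m [0.0006 0.0004 0.2192] rot [-0.0005 -0.0002 -0.1468]
[-0.26  0.21  0.44  1.55 -0.09  1.4   1.89] 38.51467068880506
```

{"op": "servo_tool", "data": {
  "plan": [
    [[-0.1,0.001,0,0,0,0,-0.147],[-0.1,0.001,0,0,0,0,-0.147],[-0.1,0.001,0,0.045,0,0,-0.147],[-0.1,0.001,0,0.09,0,0,-0.147],[-0.1,0.001,0,0.13,0,0,-0.147],[-0.1,0.001,0,0.16,0,0,-0.147],[-0.1,0.001,0,0.16,0,0,-0.147],[-0.1,0.001,0,0.16,0,0,-0.147]]
  ]
}}

```text
time_s: 9.05
tcp_pos: [502.4, -69.6, 289.9]
tcp_rot: [[-0.965, -0.262, -0.0], [-0.262, 0.965, -0.0], [0.0, -0.0, -1.0]]
wrist_force: [0.0, -0.2, 1.2]
grip_width: 38.3
grasp_force: 0.0
```

```bash
python3 - <<'E'
from h import *
y=np.radians(15.68);R=Rdown(y+np.pi)
to([503.3,-68.8,230],R)
E
```

```text
shift m [-0.0011  0.0006  0.0599] rot [-0.0004 -0.0003 -0.0084]
```

{"op": "servo_tool", "data": {
  "plan": [
    [[-0.1,-0.001,0.001,0.03,0,0,-0.008],[-0.1,-0.001,0.001,0.05,0,0,-0.008],[-0.1,-0.001,0.001,0.06,0,0,-0.008],[-0.1,-0.001,0.001,0.06,0,0,-0.008],[-1,-0.001,0.001,0.06,0,0,-0.008],[-1,-0.001,0.001,0.06,0,0,-0.008],[-1,-0.001,0.001,0.06,0,0,-0.008],[-1,-0.001,0.001,0.06,0,0,-0.008]]
  ]
}}

```text
time_s: 9.85
tcp_pos: [503.5, -68.7, 231.5]
tcp_rot: [[-0.963, -0.271, 0.004], [-0.271, 0.963, -0.0], [-0.004, -0.001, -1.0]]
wrist_force: [0.0, 1.4, 6.0]
grip_width: 15.1
grasp_force: 59.3
```

{"op": "servo_tool", "data": {
  "plan": [
    [[-1,0,0,-0.015,0,0,0],[-1,0,0,-0.03,0,0,0],[-1,0,0,-0.05,0,0,0],[-1,0,0,-0.08,0,0,0],[-1,0,0,-0.12,0,0,0],[-1,0,0,-0.15,0,0,0],[-1,0,0,-0.17,0,0,0],[-1,0,0,-0.17,0,0,0]]
  ]
}}

```text
time_s: 10.65
tcp_pos: [503.2, -68.9, 403.0]
tcp_rot: [[-0.963, -0.271, 0.007], [-0.271, 0.963, -0.0], [-0.007, -0.002, -1.0]]
wrist_force: [0.1, 0.1, 0.6]
grip_width: 15.2
grasp_force: 58.9
```

```bash
python3 - <<'E'
from h import *
y=np.radians(2.3);R=Rdown(y+np.pi)
to([523,194.6,390],R);s=bot.get_state();print(s["joint_pos"].round(2))
cv2.imwrite("pics/s2.png",cv2.resize(camera("side")["img"][100:400,150:500],None,fx=2,fy=2))
E
```

```text
shift m [-0.0904  0.2483  0.0131] rot [-0.0014  0.0072  0.2344]
[-0.24  0.23  0.42  1.64 -0.1   1.28  2.04]
```

View pics/s2.png

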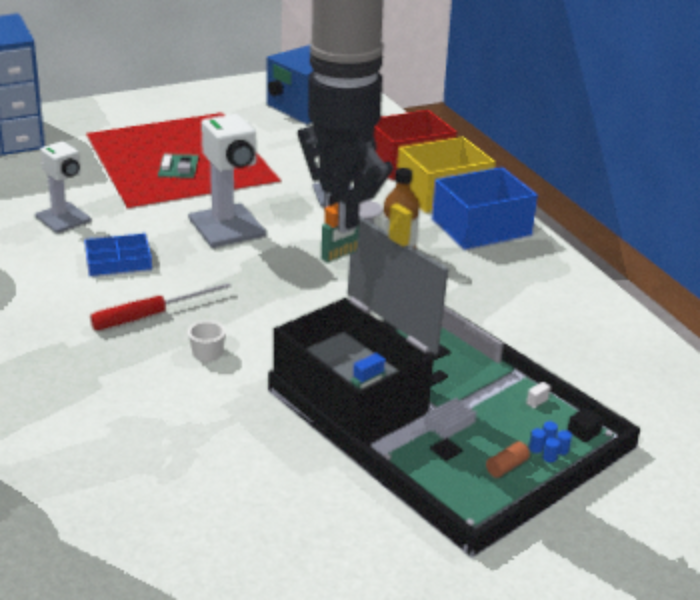

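The side view shows the module held upright by its orange grip at (340,235), the flap standing and the blue module seated at (368,366). Now to the reader.

{"op": "servo_tool", "data": {
  "plan": [
    [[-1,-0.014,0.038,0.002,0,0,0.036],[-1,-0.028,0.076,0.004,0,0,0.072],[-1,-0.042,0.115,0.006,0,0.003,0.108],[-1,-0.056,0.153,0.008,0,0.004,0.144],[-1,-0.07,0.191,0.01,0,0.005,0.18],[-1,-0.08,0.22,0.012,0,0.006,0.21],[-1,-0.087,0.24,0.013,0,0.007,0.225],[-1,-0.09,0.248,0.013,0,0.007,0.234],[-1,-0.09,0.248,0.013,0,0.007,0.234],[-1,-0.09,0.248,0.013,0,0.007,0.234]]
  ]
}}

```text
time_s: 11.7
tcp_pos: [521.9, 192.9, 386.0]
tcp_rot: [[-0.999, -0.039, -0.008], [-0.039, 0.999, -0.003], [0.008, -0.003, -1.0]]
wrist_force: [0.0, -0.1, -0.9]
grip_width: 14.9
grasp_force: 58.9
```

```bash
python3 - <<'E'
from h import *
to([523,194.6,329.5],Rdown(np.radians(182.3)))
E
```

```text
shift m [-0.0017  0.0018  0.0565] rot [-0.0029 -0.0081 -0.0014]
```

{"op": "servo_tool", "data": {
  "plan": [
    [[-1,-0.001,0.001,0.02,0,-0.004,0],[-1,-0.001,0.001,0.04,0,-0.004,0],[-1,-0.001,0.001,0.0565,0,-0.004,0],[-1,-0.001,0.001,0.0565,0,-0.004,0],[-1,-0.001,0.001,0.0565,0,-0.004,0],[-1,-0.001,0.001,0.0565,0,-0.004,0],[-1,-0.001,0.001,0.0565,0,-0.004,0]]
  ]
}}

```text
time_s: 12.4
tcp_pos: [522.9, 195.4, 331.5]
tcp_rot: [[-0.999, -0.04, -0.001], [-0.04, 0.999, -0.0], [0.001, -0.0, -1.0]]
wrist_force: [0.1, 0.1, -0.8]
grip_width: 14.8
grasp_force: 58.9
```

```bash
python3 - <<'E'
from h import *
I=[]
for n in("side","scene"):
    c=camera(n);P=pts(c);img=c["img"];hsv=cv2.cvtColor(img,cv2.COLOR_BGR2HSV);H,S,V=[hsv[...,i].astype(int) for i in range(3)]
    near=(abs(P[...,0]-523)<40)&(abs(P[...,1]-195)<40)&(P[...,2]>105)
    for k,m in(("orange",(H<18)&(S>130)),("green",(H>40)&(H<95)&(S>70))):
        q=P[near&m]; print(n,k,len(q),q.mean(0).round(1) if len(q) else '',q.min(0).round() if len(q) else '',q.max(0).round() if len(q) else '')
        if len(q)>60: print(np.linalg.svd(q-q.mean(0),full_matrices=False)[2][2].round(3))
    u0,v0=(180,100) if n=="side" else (240,130)
    I.append(cv2.resize(img[v0:v0+130,u0:u0+130],(400,400)))
cv2.imwrite("pics/fin.png",np.hstack(I)); s=bot.get_state();print(s["tcp_pos"],s["dq"].round(3),s["grasp_force"])
E
```

```text
side orange 32 [507.8 190.8 175.4] [504. 182. 164.] [514. 204. 184.]
side green 67 [515.7 187.9 145.9] [498. 161. 128.] [540. 201. 250.]
[-0.029 -0.984 -0.173]
scene orange 121 [529.4 191.8 189.5] [506. 157. 164.] [542. 205. 356.]
[-0.118 -0.929 -0.352]
scene green 179 [545.7 191.2 264. ] [513. 155. 127.] [563. 235. 540.]
[-0.998  0.042  0.046]
[522.60628888 195.61818244 331.08241771] [-0.002  0.004 -0.002  0.004  0.    -0.001 -0.001] 58.86266648769379
```

View pics/fin.png

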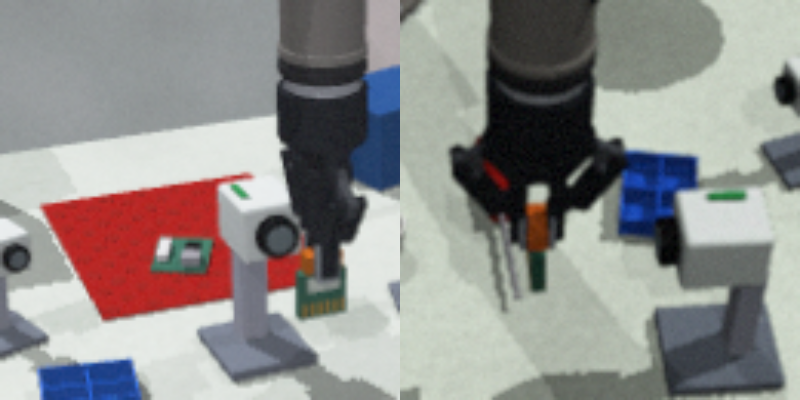

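The module hangs upright at (320,290) in the side crop and (540,250) in the scene crop, its broad face towards the lens, with clear air around it. The measured middle agrees with the view point.

```bash
python3 -c "
from workcell import bot
print(bot.job_done())"
```

```text
the job is handed in; nothing more can be done
None
```

The flap stands open, the blue module is still seated, and the orange module is held upright and still about 100 mm in front of the largest reader's lens; I handed the job in after about 12.5 s of robot time, and no verdict came back.

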